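# Close the storage jars from a stack of lids

## Task

The wooden lids of the four white storage jars are stacked in one pile on the worktop. Take the pile apart and close every jar with the lid of its own size, plug down in the mouth and lying flat on the rim. Leave the jars standing where they are, and do not tip any of them.

Things in the scene. Friction and masses are not known exactly. Their poses are not given: they have to be found in the camera images.
- lid_68: The largest of four round pale wooden jar lids. Flat disc, diameter 68 mm, 14 mm thick, with a tapering round plug 10 mm high under it (diameter 53 mm at the disc, 43 mm at its flat lower end). It is the bottom of the stack and stands on the worktop on its plug. Origin: centre of the plug's lower end; z up its axis, the disc at z = 10 to 24 mm.
- lid_58: The second largest of four round pale wooden jar lids. Flat disc, diameter 58 mm, 14 mm thick, with a tapering round plug 10 mm high under it (diameter 43 mm at the disc, 33 mm at its flat lower end). It lies on the largest lid. Origin: centre of the plug's lower end; z up its axis, the disc at z = 10 to 24 mm.
- lid_48: The second smallest of four round pale wooden jar lids. Flat disc, diameter 48 mm, 14 mm thick, with a tapering round plug 10 mm high under it (diameter 33 mm at the disc, 23 mm at its flat lower end). It lies on the second largest lid. Origin: centre of the plug's lower end; z up its axis, the disc at z = 10 to 24 mm.
- lid_38: The smallest of four round pale wooden jar lids. Flat disc, diameter 38 mm, 14 mm thick, with a tapering round plug 10 mm high under it (diameter 23 mm at the disc, 15 mm at its flat lower end). Top of the stack. Cabinets hang 0.5 m above the worktop from x = 0.54 m on: carry lids low (origin at 125 mm clears all). Origin: centre of the plug's lower end; z up its axis, the disc at z = 10 to 24 mm.
- jar_68: The largest of four open white ceramic storage jars, a plain upright round cylinder: height 80 mm, outer diameter 65 mm, wall 4 mm, mouth diameter 57 mm. It stands loose on the worktop (600 g, more or less). Its lid is the one of 68 mm: when it is on, the plug is in the mouth and the disc lies flat on the rim, 1.5 mm wider than the jar all round, with the lid's origin 10 mm below the rim. Origin: centre of the jar's underside; z up its axis, the rim at z = 80 mm.
- jar_58: The second largest of four open white ceramic storage jars, a plain upright round cylinder: height 72 mm, outer diameter 55 mm, wall 4 mm, mouth diameter 47 mm. It stands loose on the worktop (500 g, more or less). Its lid is the one of 58 mm: when it is on, the plug is in the mouth and the disc lies flat on the rim, 1.5 mm wider than the jar all round, with the lid's origin 10 mm below the rim. Origin: centre of the jar's underside; z up its axis, the rim at z = 72 mm.
- jar_48: The second smallest of four open white ceramic storage jars, a plain upright round cylinder: height 64 mm, outer diameter 45 mm, wall 4 mm, mouth diameter 37 mm. It stands loose on the worktop (420 g, more or less). Its lid is the one of 48 mm: when it is on, the plug is in the mouth and the disc lies flat on the rim, 1.5 mm wider than the jar all round, with the lid's origin 10 mm below the rim. Origin: centre of the jar's underside; z up its axis, the rim at z = 64 mm.
- jar_38: The smallest of four open white ceramic storage jars, a plain upright round cylinder: height 56 mm, outer diameter 35 mm, wall 4 mm, mouth diameter 27 mm. It stands loose on the worktop (350 g, more or less). Its lid is the one of 38 mm: when it is on, the plug is in the mouth and the disc lies flat on the rim, 1.5 mm wider than the jar all round, with the lid's origin 10 mm below the rim. Origin: centre of the jar's underside; z up its axis, the rim at z = 56 mm.
Things that resemble listed ones, but are neither listed nor needed, are in the scene too. What is shaped like the jar_48 but pink or turquoise is not meant.

How it is judged:
At the end, for the whole second after the job is handed in: Each lid sits on the jar of its own size: axis within 6 mm of the jar's, lid origin 7 to 13 mm below the rim, lid and jar upright within 0.07 rad; every jar stands on the worktop less than 40 mm from where it began; lids and jars are at rest and the lids are released (horizontal distance between lid_68 and jar_68 below 0.006 m and z of lid_68 in the frame of jar_68 between 0.067 and 0.073 m and angle between each of lid_68, jar_68, lid_58, jar_58, lid_48, jar_48, lid_38, jar_38's own z axis and vertical below 0.07 rad and height (world z) of jar_68 between -0.004 and 0.004 m and distance of each of jar_68, jar_58, jar_48, jar_38 from where it was at the start of the episode below 0.04 m and linear speed of each of lid_68, jar_68, lid_58, jar_58, lid_48, jar_48, lid_38, jar_38 below 0.02 m/s and contact force between the fingers and lid_68 below 0.1 N and horizontal distance between lid_58 and jar_58 below 0.006 m and z of lid_58 in the frame of jar_58 between 0.059 and 0.065 m and height (world z) of jar_58 between -0.004 and 0.004 m and contact force between the fingers and lid_58 below 0.1 N and horizontal distance between lid_48 and jar_48 below 0.006 m and z of lid_48 in the frame of jar_48 between 0.051 and 0.057 m and height (world z) of jar_48 between -0.004 and 0.004 m and contact force between the fingers and lid_48 below 0.1 N and horizontal distance between lid_38 and jar_38 below 0.006 m and z of lid_38 in the frame of jar_38 between 0.043 and 0.049 m and height (world z) of jar_38 between -0.004 and 0.004 m and contact force between the fingers and lid_38 below 0.1 N); the robot touches nothing.
It fails at once if the largest jar is tipped (over 0.4 rad) (angle between jar_68's own z axis and vertical above 0.4 rad).
It fails at once if the second largest jar is tipped (over 0.4 rad) (angle between jar_58's own z axis and vertical above 0.4 rad).
It fails at once if the second smallest jar is tipped (over 0.4 rad) (angle between jar_48's own z axis and vertical above 0.4 rad).
It fails at once if the smallest jar is tipped (over 0.4 rad) (angle between jar_38's own z axis and vertical above 0.4 rad).
It also fails if it takes over 80 s, if anything falls off the work surface, if the arm or the gripper's body presses on something with over 40 N, if the wrist force passes 120 N, or if a joint passes its speed limit or range.

## Robot

A 6-joint arm with a two-finger parallel gripper is mounted at the origin on a cart in front of the work surface, level with it; the furniture and walls round the work are solid. World frame = base frame: x ahead of the robot, y to its left, z up, the work surface at z = 0. Lengths are in m, angles in rad, forces in N, time in s.
With the tool pointing down it reaches from about 0.375 to 0.925 m from the base axis. Payload 5.7 kg.
Tool frame: the origin (TCP) lies on the centre line of the jaws, within the pads' length; the fingertips stand 19 mm ahead of it and the grasp point (between the pads) is the TCP; z points along the fingers, y is the line along which they close (so a half turn about z gives the same grasp; the last joint's range is limited). The gripper opens to 88 mm and grips with 3 to 60 N. Pads are 20 mm wide; open, the fingers measure 115 mm over their backs; the gripper's body (75 mm by 178 mm) begins 61 mm behind the grasp point.
Start: joints at [-1.353, 0.359, 1.51, -0, 1.272, -0.115], TCP at [0.196, -0.567, 0.242] pointing down, gripper open.
Joint ranges: [-2.97, 2.97], [-1.01, 2.36], [0.21, 2.38], [-0.96, 4.11], [0.2, 2.71], [-2.98, 2.98]. Speed limits (rad/s): [2.39, 2.39, 3.14, 3.14, 3.14, 3.14].

## Interface

Orientations are given as [roll, pitch, yaw] about the fixed x, y, z axes, in that order (R = Rz(yaw) Ry(pitch) Rx(roll)).
In Python, from rig import ctrl, imaging, look_for gives the robot as it stands. The module is installed in compiled form; this text tells all that it offers. Calls block until the motion is done:
- ctrl.goto(position, orientation): joint-space move of the TCP to a pose.
- ctrl.move_linear(position, max_speed=0.15, rot=None): straight line of the TCP; rot=None keeps the orientation; max_speed is the mean speed in m/s.
- ctrl.move_joints(angles): joint-space move.
- ctrl.grip(opening): finger opening in m; the grip force is fixed at half the most; returns when the fingers have stopped.
- ctrl.pause(seconds).
- ctrl.ik(position, orientation): joint angles nearest the present ones, or None.
- imaging.read_camera(name): name is "scene" or "side" or "wrist"; returns a dict with "img" (400x640x3 uint8, blue, green, red), "z_map" (400x640 float32, m along the optical axis (not along the pixel's ray), 0 where there is no reading), "camera_matrix" (3x3 intrinsics, pixels), "rvec" (rotation vector, rad) and "tvec" (3), from world to camera coordinates, as OpenCV has them. Camera axes: x right, y down, z forward; pixel columns grow to the right and rows downward; lengths in m; the calibration is good to about 2 mm. The wrist camera is an equidistant fisheye: a pixel r from the principal point sees the ray r / f radians off the axis. A picture is of the moment at which its call begins.
A pose or a line that the arm cannot do raises ctrl.Unreachable and nothing moves.
- ctrl.close_job(): hands the job in; it is judged then, once.
Trained networks look in a picture, given as the dict that the camera call returned (one of the last four; its "shot" number tells which), for a name from the list of things; names that differ only in an ending like _2 or _b are one class to them, and where a whole thing is asked for, a point or a joint stands for the part that bears it (a point fixed in the world has none). Each returns a list of dicts, best first, with "p" (0 to 1); they miss things now and then, are a little off and sometimes report something else, mostly with a low value. They report only what shows in the picture. A call takes as long as a camera call. They do not tell look-alikes from the thing itself.
- look_for(picture, thing): "xy" ([column, row] in pixels, amid what is visible of it).
Readings, each from a call of its own:
- ctrl.get_time_s(): time.
- ctrl.get_joint_pos(): joint angles.
- ctrl.get_dq(): joint speeds.
- ctrl.get_joint_torque(): joint torques, N m.
- ctrl.get_tool_pos(): TCP position.
- ctrl.get_tool_rot(): TCP orientation.
- ctrl.get_ft_force(): force on the tool from outside, world axes, zero at the start.
- ctrl.get_torque(): the same for the moment, N m.
- ctrl.get_gripper_width(): finger opening in m.
- ctrl.get_finger_force(): force on a finger pad.
Only numpy, scipy, OpenCV 4.12 (cv2) and the standard library are available. Lean on these libraries where they do the work, as an engineer would, in place of code of your own. Each camera call takes 0.05 s, during which the arm holds its last target. There are 200 camera calls.

## Working session

There is one attempt and no reset: what is moved stays moved. The work goes in short steps, each a Python script; the robot and the scene stay as the last script left them, time stands still between calls to the robot, and variables do not carry over. Pictures are saved under pics/ and viewed, at most 14 in all, crops included, and the job is handed in when it is done.

```bash
mkdir -p pics; cat > h.py <<'E'
from rig import ctrl, imaging, look_for
import numpy as np, cv2
def world(c):
    """per-pixel world coords for pinhole cams"""
    z=c["z_map"]; K=c["camera_matrix"]; R=cv2.Rodrigues(np.array(c["rvec"]))[0]; t=np.array(c["tvec"]).ravel()
    v,u=np.mgrid[:z.shape[0],:z.shape[1]]
    P=np.stack([(u-K[0,2])/K[0,0]*z,(v-K[1,2])/K[1,1]*z,z],-1)
    W=(P-t)@R
    W[z<=0]=np.nan
    return W
E
python3 - <<'E'
from h import *
for n in("scene","side"):
    c=imaging.read_camera(n); cv2.imwrite(f"pics/{n}0.png",c["img"]); W=world(c)
    np.savez(f"{n}0.npz",W=W,img=c["img"])
    R=cv2.Rodrigues(np.array(c["rvec"]))[0]; print(n,-R.T@np.array(c["tvec"]).ravel(),R[2])
    for t in["lid_68","lid_58","lid_48","lid_38","jar_68","jar_58","jar_48","jar_38"]:
        for d in look_for(c,t)[:3]:
            x,y=map(int,d["xy"]); print(t,d["xy"],round(d["p"],2),W[y,x].round(3))
print(ctrl.get_time_s())
E
```

```text
scene [-0.14694887 -0.93072697  0.58343068] [ 0.4698184   0.77508739 -0.42250468]
lid_68 [327.5, 199.8] 0.67 [ 0.44  -0.011  0.072]
lid_68 [331.0, 190.5] 0.5 [ 0.453 -0.01   0.096]
lid_58 [327.5, 199.8] 0.67 [ 0.44  -0.011  0.072]
lid_58 [331.0, 190.5] 0.5 [ 0.453 -0.01   0.096]
lid_48 [327.5, 199.8] 0.67 [ 0.44  -0.011  0.072]
lid_48 [331.0, 190.5] 0.5 [ 0.453 -0.01   0.096]
lid_38 [327.5, 199.8] 0.67 [ 0.44  -0.011  0.072]
lid_38 [331.0, 190.5] 0.5 [ 0.453 -0.01   0.096]
jar_68 [289.2, 199.4] 0.88 [0.374 0.095 0.043]
jar_68 [378.6, 277.2] 0.77 [ 0.358 -0.35   0.046]
jar_68 [266.7, 172.9] 0.69 [0.395 0.303 0.052]
jar_58 [289.2, 199.4] 0.88 [0.374 0.095 0.043]
jar_58 [378.6, 277.2] 0.77 [ 0.358 -0.35   0.046]
jar_58 [266.7, 172.9] 0.69 [0.395 0.303 0.052]
jar_48 [289.2, 199.4] 0.88 [0.374 0.095 0.043]
jar_48 [378.6, 277.2] 0.77 [ 0.358 -0.35   0.046]
jar_48 [266.7, 172.9] 0.69 [0.395 0.303 0.052]
jar_38 [289.2, 199.4] 0.88 [0.374 0.095 0.043]
jar_38 [378.6, 277.2] 0.77 [ 0.358 -0.35   0.046]
jar_38 [266.7, 172.9] 0.69 [0.395 0.303 0.052]
side [-0.09861874  0.76058104  0.7291642 ] [ 0
[... 478 characters left out ...]
] 0.77 [0.433 0.027 0.023]
lid_38 [312.7, 205.4] 0.75 [0.433 0.017 0.04 ]
lid_38 [309.5, 193.2] 0.74 [0.442 0.015 0.072]
jar_68 [349.1, 170.4] 0.84 [ 0.43  -0.155  0.048]
jar_68 [303.8, 233.7] 0.82 [0.376 0.135 0.062]
jar_68 [258.6, 290.5] 0.81 [0.359 0.31  0.054]
jar_58 [349.1, 170.4] 0.84 [ 0.43  -0.155  0.048]
jar_58 [303.8, 233.7] 0.82 [0.376 0.135 0.062]
jar_58 [258.6, 290.5] 0.81 [0.359 0.31  0.054]
jar_48 [349.1, 170.4] 0.84 [ 0.43  -0.155  0.048]
jar_48 [303.8, 233.7] 0.82 [0.376 0.135 0.062]
jar_48 [258.6, 290.5] 0.81 [0.359 0.31  0.054]
jar_38 [349.1, 170.4] 0.84 [ 0.43  -0.155  0.048]
jar_38 [303.8, 233.7] 0.82 [0.376 0.135 0.062]
jar_38 [258.6, 290.5] 0.81 [0.359 0.31  0.054]
0.9
```

View pics/scene0.png

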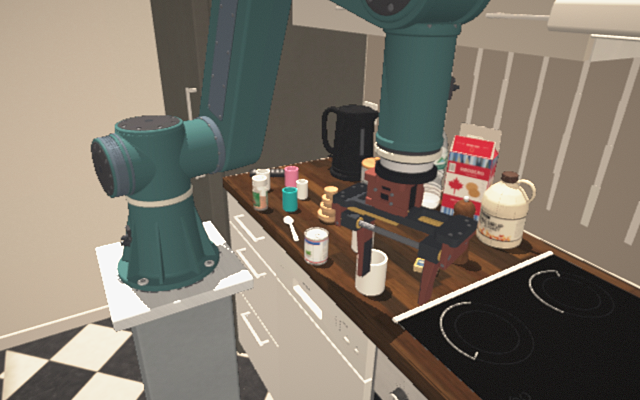

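View pics/side0.png

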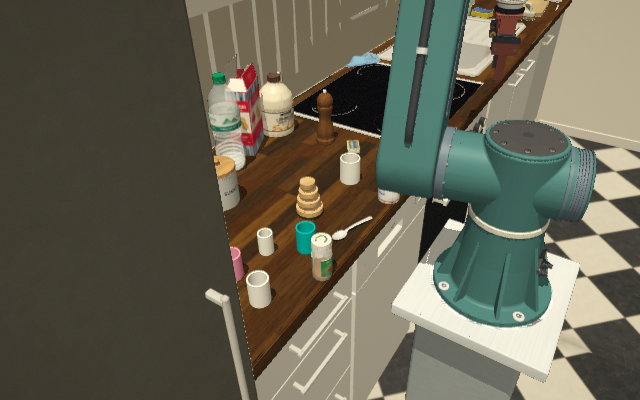

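The scene view shows the lid pile at (328,203), white jars at (371,272), (357,238, hidden by a finger), (302,190) and (260,180, behind the spice jar). The side view shows jars at (349,168), (265,241) and (258,288), with the pile at (309,198). Look-alikes are the turquoise cup (305,237 side), the pink cup (236,262 side), a labelled tin (316,245 scene), and a spice jar with a white cap (321,240 side). I'll measure the white jars and the pile by their depth points.

```bash
cat >> h.py <<'E'
from scipy.optimize import least_squares
def circ(P):
    return least_squares(lambda q:np.hypot(P[:,0]-q[0],P[:,1]-q[1])-q[2],[*P[:,:2].mean(0),.025],loss='soft_l1',f_scale=.001).x
E
python3 - <<'E'
from h import *
for n in("scene","side"):
    d=np.load(n+"0.npz");W=d["W"];hsv=cv2.cvtColor(d["img"],cv2.COLOR_BGR2HSV)
    m=(W[...,2]>.012)&(W[...,2]<.13)&(W[...,0]>.25)&(W[...,0]<.95)&(abs(W[...,1])<.6)
    white=m&(hsv[...,1]<60)&(hsv[...,2]>90); wood=m&(hsv[...,1]>=60)&(hsv[...,0]>8)&(hsv[...,0]<25)&(hsv[...,2]>90)
    for nm,mm in(("white",white),("wood",wood)):
        k,l,s,c=cv2.connectedComponentsWithStats(mm.astype(np.uint8))
        for i in range(1,k):
            if s[i,4]>60:
                P=W[l==i]; z=np.percentile(P[:,2],98)
                Q=P[P[:,2]<z-.006]
                print(n,nm,c[i].round(),s[i,4],"ext",(np.percentile(P,97,0)-np.percentile(P,3,0)).round(3),"ztop",z.round(4),"ctr",np.median(P,0).round(3),"fit",circ(Q if len(Q)>10 else P).round(4))
E
```

```text
scene white [320. 142.] 76 ext [0.053 0.012 0.112] ztop 0.1269 ctr [0.7   0.46  0.066] fit [ 0.6683 -0.2933  0.7545]
scene white [331. 136.] 65 ext [0.032 0.011 0.075] ztop 0.1231 ctr [0.751 0.46  0.083] fit [-6.1324 48.6477 48.6769]
scene white [255. 162.] 77 ext [0.104 0.01  0.052] ztop 0.0679 ctr [0.434 0.46  0.025] fit [ 0.4188 -0.2968  0.7579]
scene white [363. 175.] 67 ext [0.08  0.135 0.078] ztop 0.0964 ctr [0.638 0.087 0.06 ] fit [0.8097 0.0517 0.1761]
scene white [433. 190.] 510 ext [0.057 0.026 0.106] ztop 0.1244 ctr [ 0.763 -0.099  0.061] fit [7.957e-01 2.000e-04 1.045e-01]
scene white [263. 180.] 468 ext [0.188 0.267 0.085] ztop 0.1008 ctr [0.322 0.163 0.064] fit [-3506.4936  2164.6666  4121.0186]
scene white [448. 185.] 104 ext [0.132 0.137 0.079] ztop 0.1297 ctr [ 0.76  -0.152  0.094] fit [ 0.86   -0.1156  0.1064]
scene white [302. 188.] 184 ext [0.069 0.088 0.042] ztop 0.0584 ctr [0.453 0.158 0.04 ] fit [0.4589 0.17   0.0166]
scene white [481. 194.] 375 ext [0.056 0.183 0.051] ztop 0.1298 ctr [ 0.778 -0.236  0.12 ] fit [ 0.7096 -0.2466  0.0892]
scene white [553. 206.] 
[... 2700 characters left out ...]
0.1629]
side wood [209. 128.] 93 ext [0.009 0.016 0.111] ztop 0.128 ctr [ 0.897 -0.115  0.063] fit [ 0.8965 -0.1151  0.0038]
side wood [244. 124.] 77 ext [0.019 0.011 0.038] ztop 0.1259 ctr [ 0.768 -0.133  0.105] fit [ 0.7722 -0.1389  0.0087]
side wood [324. 127.] 190 ext [0.034 0.023 0.048] ztop 0.0834 ctr [ 0.609 -0.31   0.056] fit [ 0.6167 -0.3239  0.0187]
side wood [224. 166.] 379 ext [0.078 0.074 0.026] ztop 0.1251 ctr [0.654 0.074 0.111] fit [0.6597 0.074  0.0271]
side wood [308. 198.] 807 ext [0.052 0.047 0.081] ztop 0.0962 ctr [0.444 0.016 0.047] fit [0.4541 0.0022 0.0243]
side wood [318. 266.] 158 ext [0.026 0.01  0.052] ztop 0.0672 ctr [0.305 0.185 0.042] fit [0.3089 0.1662 0.0202]
```

```bash
python3 - <<'E'
from h import *
S={n:np.load(n+"0.npz") for n in("scene","side")}
for k,(nm,r) in enumerate([(68,.034),(58,.029),(48,.024),(38,.019)]):
    P=[]
    for n,d in S.items():
        W=d["W"];m=(abs(W[...,2]-(.017+.024*k))<.005)&(np.hypot(W[...,0]-.453,W[...,1])<.06)
        P.append(W[m]);print(n,m.sum(),circ(W[m]).round(4) if m.sum()>5 else "")
    P=np.vstack(P)
    q=least_squares(lambda q:np.hypot(P[:,0]-q[0],P[:,1]-q[1])-r,[.453,0],loss='soft_l1',f_scale=.001).x
    print(nm,q.round(4))
# fixed-radius jars
for nm,r,h,c in[(68,.0325,.08,(.3615,-.321)),(58,.0275,.072,(.44,-.176)),(48,.0225,.064,(.373,.295)),(38,.0175,.056,(.454,.173))]:
    for n,d in S.items():
        W=d["W"];D=np.hypot(W[...,0]-c[0],W[...,1]-c[1]);m=(W[...,2]>.012)&(W[...,2]<h-.008)&(D>r-.005)&(D<r+.004)
        P=W[m]
        if len(P)<30: continue
        q=least_squares(lambda q:np.hypot(P[:,0]-q[0],P[:,1]-q[1])-r,c,loss='soft_l1',f_scale=.001).x
        print("jar",nm,n,len(P),q.round(4))
T=np.zeros((700,800,3),np.uint8)
H=np.zeros((400,900))
for d in S.values():
    W=d["W"];m=(W[...,2]>.008)&(W[...,2]<.2)
    for p,c in zip(W[m],d["img"][m]):
        i,j=int((p[0]-.22)*1000),int((.45-p[1])*1000)
        if 0<=i<400 and 0<=j<900 and p[2]>H[i,j]:
            H[i,j]=p[2]; cv2.circle(T,(int(j*.88),int((400-i)*.88)),1,tuple(map(int,c)),-1)
T=T[:360]
for i in range(0,9): cv2.putText(T,f"{.45-i*.1:.2f}",(i*88,358),0,.35,(0,255,255),1)
for x in(.3,.4,.5,.6): cv2.putText(T,f"{x}",(770,int((400-(x-.22)*1000)*.88)),0,.4,(0,255,255),1)
c=cv2.resize(S["side"]["img"][130:330,210:410],None,fx=2.,fy=2.,interpolation=2)
cv2.imwrite("pics/top.png",T);cv2.imwrite("pics/crop.png",c)
E
```

```text
scene 56 [4.556e-01 3.000e-04 3.200e-02]
side 126 [0.453  0.0017 0.0325]
68 [0.4559 0.0009]
scene 49 [ 0.457  -0.0015  0.0261]
side 99 [0.4554 0.0015 0.0277]
58 [0.4574 0.0009]
scene 36 [ 0.4528 -0.0027  0.0176]
side 75 [0.4546 0.0017 0.0229]
48 [0.4566 0.0015]
scene 35 [4.587e-01 1.000e-04 1.720e-02]
side 77 [0.4536 0.0045 0.0156]
38 [0.4576 0.0023]
jar 68 scene 674 [ 0.3622 -0.3193]
jar 58 scene 37 [ 0.4445 -0.1773]
jar 58 side 394 [ 0.4409 -0.1771]
jar 48 side 508 [0.3741 0.2937]
jar 38 scene 79 [0.4587 0.1718]
jar 38 side 229 [0.4553 0.1718]
```

View pics/top.png

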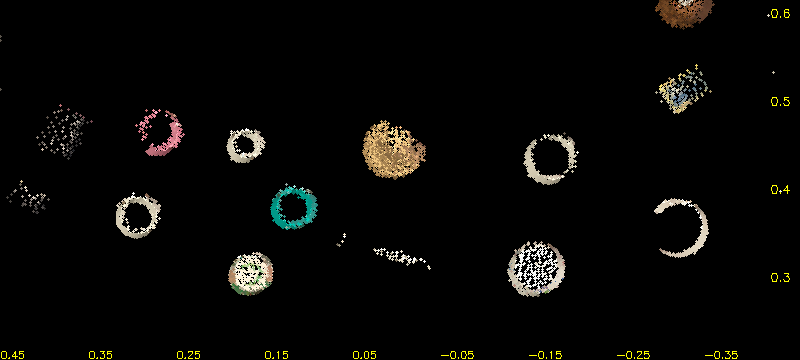

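View pics/crop.png

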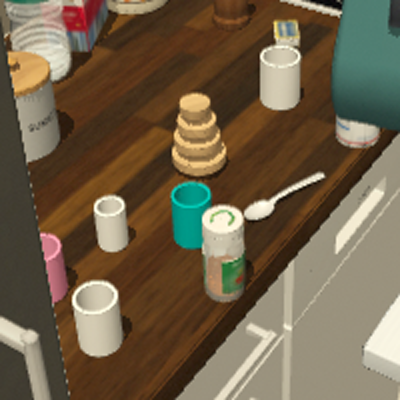

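The top-down map gives pile (0.455,0.001), jar_68 (0.361,-0.320), jar_58 (0.442,-0.177), jar_48 (0.374,0.294) and jar_38 (0.456,0.172), with the right rim heights. The crop confirms four white jars. The turquoise cup, pink cup, tin and capped spice jar are not meant. Closing along y clears the neighbours, so I'll look from above with the wrist camera.

```bash
cat >> h.py <<'E'
PI=np.pi
def wworld(c):
    z=c["z_map"].astype(float); R=cv2.Rodrigues(np.array(c["rvec"]))[0]; t=np.array(c["tvec"]).ravel()
    v,u=np.mgrid[:400,:640].astype(float)
    n=cv2.fisheye.undistortPoints(np.stack([u,v],-1).reshape(-1,1,2),np.array(c["camera_matrix"],float),np.zeros(4)).reshape(400,640,2)
    W=(np.dstack([n*z[...,None],z])-t)@R; W[z<=0]=np.nan
    return W
def fit(W,c,r,z0,z1,tol=.008):
    "fixed radius fit of outer wall pts"
    D=np.hypot(W[...,0]-c[0],W[...,1]-c[1]);P=W[(W[...,2]>z0)&(W[...,2]<z1)&(D<r+tol)&(D>r-tol)]
    if len(P)<20: return len(P),None
    q=least_squares(lambda q:np.hypot(P[:,0]-q[0],P[:,1]-q[1])-r,c,loss='soft_l1',f_scale=.001).x
    return len(P),q.round(4)
def rim(W,c,r,h,tol=.005):
    "rim annulus: centre by mean radius fit, points near top height"
    rm=r-.002; D=np.hypot(W[...,0]-c[0],W[...,1]-c[1]);m=(abs(W[...,2]-h)<.003)&(D<r+tol)&(D>r-4e-3-tol)
    P=W[m]
    if len(P)<20: return len(P),None
    q=least_squares(lambda q:np.hypot(P[:,0]-q[0],P[:,1]-q[1])-rm,c,loss='soft_l1',f_scale=.002).x
    return len(P),q.round(4),P[:,2].mean().round(4)
JAR={68:(.0325,.08,(.361,-.320)),58:(.0275,.072,(.442,-.177)),48:(.0225,.064,(.374,.294)),38:(.0175,.056,(.456,.172))}
E
python3 - <<'E'
from h import *
for yaw in(0,PI):
    q=ctrl.ik([.455,.001,.26],[PI,0,yaw]); print(yaw,None if q is None else np.round(q,2))
ctrl.goto([.455,.001,.26],[PI,0,0] )
print(ctrl.get_time_s(),ctrl.get_tool_pos())
c=imaging.read_camera("wrist");cv2.imwrite("pics/w1.png",c["img"]);W=wworld(c);np.savez("w1.npz",W=W,img=c["img"])
for k,(r,h,p) in JAR.items(): print(k,rim(W,p,r,h),fit(W,p,r,.01,h-.008))
for k in range(4):
    r=(.034,.029,.024,.019)[k]; top=.024*(k+1)
    m=(abs(W[...,2]-top)<.004)&(np.hypot(W[...,0]-.455,W[...,1])<.05); P=W[m]
    print("lid",k,m.sum(),P.mean(0).round(4) if m.any() else"",cv2.minEnclosingCircle((P[:,:2]*1000).astype(np.float32)) if m.any() else "")
E
```

```text
0 [-0.15  0.13  1.78 -0.    1.23  1.42]
3.141592653589793 [-0.15  0.13  1.78  0.    1.23 -1.72]
3.1333 [4.55280329e-01 3.95939434e-04 2.60026114e-01]
68 (197, array([ 0.3633, -0.318 ]), np.float64(0.0786)) (1565, array([ 0.3629, -0.3181]))
58 (381, array([ 0.445 , -0.1766]), np.float64(0.0709)) (1409, array([ 0.4459, -0.1748]))
48 (203, array([0.3787, 0.2926]), np.float64(0.0627)) (772, array([0.3784, 0.2931]))
38 (216, array([0.4594, 0.1716]), np.float64(0.0549)) (539, array([0.4599, 0.1703]))
lid 0 348 [0.4714 0.0033 0.023 ] ((457.1974182128906, 1.8411216735839844), 34.294715881347656)
lid 1 403 [4.747e-01 2.000e-04 4.700e-02] ((459.1500244140625, 0.9490097165107727), 29.244354248046875)
lid 2 376 [0.4691 0.0005 0.071 ] ((458.8542785644531, 1.9363377094268799), 24.325824737548828)
lid 3 1022 [0.4602 0.002  0.0951] ((459.6969909667969, 1.7678204774856567), 19.345094680786133)
```

View pics/w1.png

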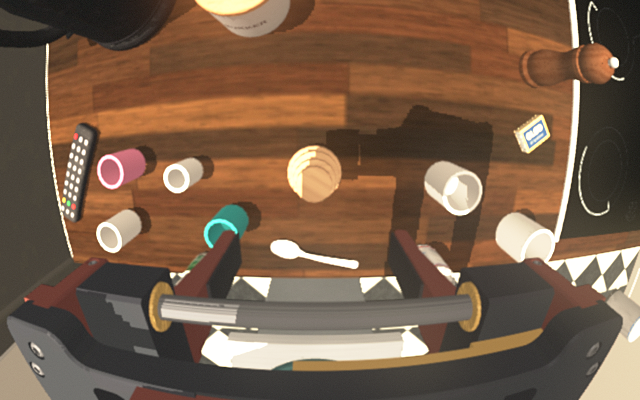

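The wrist view shows the pile at (315,173), jars at (453,188), (525,238), (183,175) and (119,231), and the cups beside them. The pile-to-jar offsets agree across cameras to about 1 mm, so I'll use those relative offsets and start with the smallest lid.

```bash
cat >> h.py <<'E'
PILE={38:(.4575,.0015,.072),48:(.457,.0015,.048),58:(.457,.001,.024),68:(.4555,.0012,0)}
DST={68:(.361,-.3185,.07),58:(.4433,-.177,.062),48:(.3766,.2927,.054),38:(.4577,.1712,.046)}
G=.0235; HOV=.155
def F(): return np.round(ctrl.get_ft_force(),1)
def pick(k):
    x,y,z=PILE[k]; w=k/1000
    ctrl.grip(min(.086,w+.022))
    ctrl.move_linear([x,y,max(HOV,z+.06)],.4)
    ctrl.move_linear([x,y,z+G],.15)
    ctrl.grip(w-.01)
    print("gripped",k,ctrl.get_gripper_width(),ctrl.get_finger_force(),F())
    ctrl.move_linear([x,y,z+G+.012],.08)
    ctrl.move_linear([x,y,HOV],.25)
    print("lifted",ctrl.get_gripper_width(),F(),ctrl.get_time_s())
def place(k):
    x,y,z=DST[k]
    ctrl.move_linear([x,y,HOV],.3)
    ctrl.move_linear([x,y,z+G+.012],.2)
    ctrl.move_linear([x,y,z+G+.0015],.05)
    print("down",F(),ctrl.get_tool_pos())
    ctrl.grip(k/1000+.012)
    ctrl.move_linear([x,y,HOV],.25)
    print("done",F(),ctrl.get_time_s())
E
python3 - <<'E'
from h import *
pick(38)
c=imaging.read_camera("wrist");cv2.imwrite("pics/w2.png",c["img"])
place(38)
c=imaging.read_camera("side");cv2.imwrite("pics/s2.png",cv2.resize(c["img"][130:330,210:410],None,fx=2,fy=2))
E
```

```text
gripped 38 0.03724283465749965 30.001057728077285 [-0.4  1.5  6.9]
lifted 0.036889796962216004 [0.2 0.8 0.4] 5.9083
down [0.8 1.1 0.1] [0.45779281 0.17121992 0.07124386]
done [ 0.4 -0.6 -0.5] 8.475
```

View pics/s2.png

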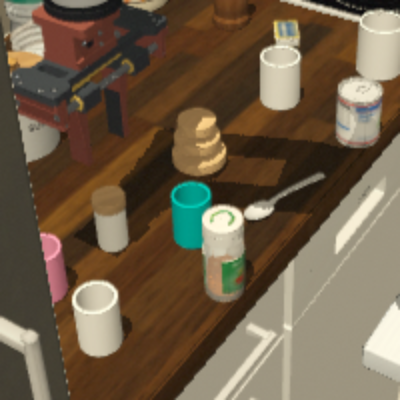

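The small lid sits on its jar at (110,200) in the crop and the pile still stands at (200,140). I'll check both numerically from above the pile.

```bash
cat >> h.py <<'E'
def top(W,c,z,rad=.05):
    m=(abs(W[...,2]-z)<.004)&(np.hypot(W[...,0]-c[0],W[...,1]-c[1])<rad); P=W[m]
    if len(P)<10: return len(P)
    (x,y),r=cv2.minEnclosingCircle((P[:,:2]*1000).astype(np.float32))
    A=np.c_[P[:,:2]-P[:,:2].mean(0),np.ones(len(P))]; s=np.linalg.lstsq(A,P[:,2],rcond=None)[0]
    return len(P),round(x,1),round(y,1),round(r,1),"slope",s[:2].round(3),"z",s[2].round(4)
E
python3 - <<'E'
from h import *
ctrl.goto([.455,.001,.26],[PI,0,0])
c=imaging.read_camera("wrist");W=wworld(c)
for k,z in((48,.072),(58,.048),(68,.024)): print(k,top(W,(.457,.001),z))
print("38 placed",top(W,(.4597,.171),.070,.03),fit(W,(.4597,.171),.0175,.01,.048))
print(ctrl.get_time_s())
E
```

```text
48 (1420, 458.8, 1.6, 24.1, 'slope', array([-0.   , -0.003]), 'z', np.float64(0.0711))
58 (431, 459.1, 1.2, 29.2, 'slope', array([ 0.002, -0.002]), 'z', np.float64(0.047))
68 (344, 457.3, 1.8, 34.4, 'slope', array([0.002, 0.   ]), 'z', np.float64(0.023))
38 placed (671, 459.1, 171.4, 18.9, 'slope', array([-0.002,  0.015]), 'z', np.float64(0.0691)) (298, array([0.4591, 0.172 ]))
9.3917
```

Lid_38 is flat, centred within 1 mm and at the right height, and the pile hasn't moved. I'll do the rest the same way.

```bash
python3 - <<'E'
from h import *
for k in(48,58):
    pick(k); w=ctrl.get_gripper_width()
    if w<k/1000-.004: print("bad grip"); break
    place(k)
    ctrl.goto([.455,.001,.26],[PI,0,0])
    W=wworld(imaging.read_camera("wrist"))
    r,h,p=JAR[k]; x,y,_=DST[k]; p=(x+.002,y)
    print(k,"placed",top(W,p,h+.014,r+.012),fit(W,p,r,.01,h-.01))
    for j in(58,68):
        if j>k: print(j,top(W,(.457,.001),PILE[j][2]+.024))
if w>k/1000-.004: pick(68); place(68); ctrl.goto([.42,-.12,.26],[PI,0,0])
c=imaging.read_camera("wrist");cv2.imwrite("pics/w3.png",c["img"]);W=wworld(c)
for k in JAR:
    r,h,_=JAR[k]; x,y,_=DST[k]; p=(x+.002,y)
    print(k,top(W,p,h+.014,r+.012),fit(W,p,r,.01,h-.01))
c=imaging.read_camera("side");cv2.imwrite("pics/s3.png",c["img"])
print(ctrl.get_time_s())
E
```

```text
gripped 48 0.046989178505301904 30.001262936275452 [-1.5  0.8  7.6]
lifted 0.04721116583245188 [-0.4  0.3 -1.3] 12.275
down [ 0.  -0.5 -0.5] [0.37666024 0.29273973 0.07923497]
done [-0.2  0.7 -1.6] 15.1583
48 placed (630, 377.8, 292.8, 24.5, 'slope', array([-0.001,  0.014]), 'z', np.float64(0.077)) (523, array([0.3783, 0.2938]))
58 (1840, 459.1, 1.1, 29.3, 'slope', array([ 0.001, -0.   ]), 'z', np.float64(0.0471))
68 (345, 456.9, 2.0, 34.5, 'slope', array([ 0.006, -0.   ]), 'z', np.float64(0.023))
gripped 58 0.057454185158689546 30.001249643974006 [-1.4 -0.8  7.3]
lifted 0.05734569565009139 [-0.3  0.7 -1.1] 19.5667
down [ 0.8  0.1 -0.7] [ 0.44340673 -0.17700555  0.08725166]
done [-0.2  0.4 -0.4] 21.9583
58 placed (1588, 445.1, -176.2, 29.4, 'slope', array([-0.001, -0.002]), 'z', np.float64(0.085)) (684, array([ 0.4447, -0.1777]))
68 (2226, 457.1, 1.6, 34.4, 'slope', array([-0.,  0.]), 'z', np.float64(0.0231))
gripped 68 0.06741548667307122 30.001208198955283 [-1.4 -0.   6.2]
lifted 0.06754752619098069 [ 0.5 -0.2 -1.7] 26.1333
down [ 0.9  0.2 -1.3] [ 0.36111938 -0.31860293  0.09521881]
done [ 0.4  0.  -0.8] 28.975
68 (1893, 362.7, -317.5, 34.2, 'slope', array([-0.001, -0.004]), 'z', np.float64(0.0929)) (993, array([ 0.3631, -0.3193]))
58 (2261, 445.2, -176.1, 29.3, 'slope', array([-0.   , -0.001]), 'z', np.float64(0.0851)) (179, array([ 0.4448, -0.1777]))
48 (431, 376.9, 292.4, 24.5, 'slope', array([-0.007,  0.01 ]), 'z', np.float64(0.077)) (479, array([0.3784, 0.2937]))
38 (458, 459.5, 170.6, 19.2, 'slope', array([-0.003,  0.01 ]), 'z', np.float64(0.0691)) (343, array([0.4592, 0.1722]))
30.0
```

View pics/w3.png

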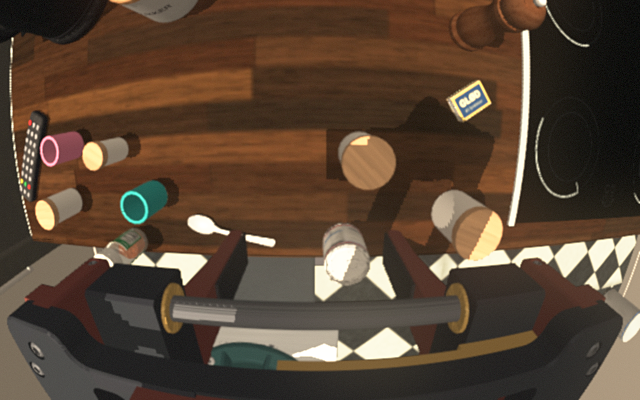

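All four white jars carry their own lids, at (367,162), (470,228), (105,152) and (58,207). They are flat, at the right height, and within 2 mm of the jar axes. I'll hand in.

```bash
python3 -c "
from h import *
ctrl.pause(.5);print(ctrl.close_job(),ctrl.get_time_s())"
```

```text
the job is handed in; nothing more can be done
the job is handed in; nothing more can be done
```

The job is handed in: the last wrist-camera check, at about 30 s, showed all four jars closed with their own lids, flat on the rim and within about 2 mm of the jar axes; the judge's verdict was not shown.

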